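# Pin the jack handle, set the jack under the lift point and hold the transformer case up

## Robot

A 6-joint arm with a two-finger parallel gripper is mounted at the origin on a cart in front of the work surface, level with it; the furniture and walls round the work are solid. World frame = base frame: x ahead of the robot, y to its left, z up, the work surface at z = 0. Lengths are in m, angles in rad, forces in N, time in s.
With the tool pointing down it reaches from about 0.225 to 0.875 m from the base axis. Payload 3.4 kg.
Tool frame: the origin (TCP) lies at the very end of the fingers, on their centre line; the grasp point (between the pads) lies 19 mm behind it (grip_depth is the distance from the TCP to the grasp point, in m); x points along the fingers, z is the direction in which the jaws open and shut, and the axes are right-handed (so a half turn about x gives the same grasp; the last joint's range is limited). The gripper opens to 85 mm and grips with 20 to 120 N. Pads are 22 mm wide; open, the fingers measure 114 mm over their backs; the gripper's body (76 mm by 85 mm) begins 54 mm behind the grasp point. The pads swing forward as they close: fully open they stand 13 mm farther back than shut.
Start: joints at [1.159, 0.276, 1.505, -0, 1.361, -0.121], TCP at [0.165, 0.551, 0.231] pointing down, gripper open.
Joint ranges: [-2.89, 2.89], [-0.75, 2.08], [0.22, 2.7], [-1.18, 4.32], [0.11, 2.71], [-2.7, 2.7]. Speed limits (rad/s): [2.57, 2.57, 3.14, 3.14, 3.14, 3.14].

## Interface

Orientations are given as a unit quaternion [w, x, y, z].
In Python, from rig import get_state, get_image, sign_off, grip_depth gives the robot as it stands. The module is installed in compiled form; this text tells all that it offers.
- The arm moves only by the tool arm_command, never from a script. Its argument "series" is a list of rows, each an object with "dp": the shift along the tool's x, y, z scaled (see below), a list of three; "angular": the turn, a rotation vector about the tool's x, y, z scaled (see below), a list of three; "gripper": the finger opening in mm, from 0 to 85.4. A call has exactly 8 rows; each row shifts and turns the pose as measured when the row begins, along the tool's axes as they then stand; what a row does not reach is not made up. The controller multiplies each number of a shift by 0.12 m and each number of a turn by 90 degrees. A row lasts 1/8 s, in which the tool goes at most 62.5 mm and 10.7 degrees, less where a joint would pass 70% of its speed; a pose out of reach is approached as far as the arm can. A call with a number of a shift or a turn outside -1 to 1 is refused whole. A call with a gripper value outside its range is refused whole. The fingers move at their own pace and stop on an object; "grip_force" is the grip in N (left out, the last holds). Time passes only in rows, so rows that do not move let the fingers close, or fill a call up. It gives the time, the measured TCP pose, the force and the opening at its end, in the units of the state.
- get_state(): the state, without advancing time (a new reading comes with each control period).
- get_image(name): name is "scene" or "top"; returns a dict with "image" (384x512x3 uint8, blue, green, red), "depth" (384x512 float32, m along the optical axis (not along the pixel's ray), 0 where there is no reading), "mtx" (3x3 intrinsics, pixels), "k1" (the pictures are not rectified: a ray, as slopes to the right and down, at radius r is drawn at 1 + k1 r^2 times it, then the intrinsics apply), "view" (4x4, takes a point from world to camera coordinates). Camera axes: x right, y up, looking along -z (the intrinsics and any distortion apply to the point x, -y, -z); pixel columns grow to the right and rows downward; lengths in m; the calibration is good to about 2 mm. A picture is of the moment at which its call begins.
- sign_off(): hands the job in, once; it reports no verdict.
The state is a dict: "clock": time; "qpos": joint angles; "qd": joint speeds; "effort": joint torques, N m; "position": TCP position; "ee_rot": TCP orientation; "contact_force": force on the tool from outside, world axes, zero at the start; "moment": the same for the moment, N m; "width": finger opening in m.
Only numpy, scipy, OpenCV 4.12 (cv2) and the standard library are available. Lean on these libraries where they do the work, as an engineer would, in place of code of your own. Each camera call takes 0.05 s, during which the arm holds its last target. There are 200 camera calls.

## Task

The front rubber feet of the heavy transformer case are to be changed. First push the lever jack's loose handle fully home in its socket and drop the lock pin from the drilled block right down through socket and handle; then, with the pin in, move the jack so that its saddle stands under the marked lift point (the round boss on the case's front ledge) without shoving the case. Last press the handle down to its stop, so that the jack raises both front feet off the bench, and finish while holding it down.

Things in the scene. Friction and masses are not known exactly. Their poses are not given: they have to be found in the camera images.
- transformer_case: loose grey steel case 160 (x) x 200 (y) x 90 mm, about 3 kg, on four 14 mm rubber feet; top at 104 mm with a carrying handle. Origin: on the bench under its middle; the front panel (voltmeter, switch, outlet) faces its own -x. A dark steel ledge 196 mm long along y projects 42 mm from the front panel, underside 56 mm, top 60 mm above the bench.
- lift_point (a point): marked lift point: centre of the underside of a round steel boss, 30 mm wide, riveted through the ledge, 24 mm out from the front panel and 35 mm to the case's +y side of its middle; 54 mm above the bench with the case standing. A stepped round head 6 mm high on top of the ledge shows it. Axes as the case.
- front_foot (a point): point midway between the two front feet at the level of their undersides (65 mm in front of the case's middle); z is 0 while the case stands on the bench
- rear_foot (a point): point midway between the two rear feet at the level of their undersides (65 mm behind the case's middle)
- jack: small loose lever jack, about 0.95 kg, slides on the bench: grey open frame 150 x 74 x 8 mm (from 55 mm before to 95 mm behind its origin) with two cheeks up to 59 mm high. Origin: on the bench under the pivot, which is 42 mm up. Its +x points to the saddle end, -x to the handle; z up.
- rocker (a joint): angle of the rocker with socket and handle: 0 at rest (handle up, held by a spring), 0.26 rad at its stop (handle down, saddle up about 15 mm). It springs back when let go. About 5 to 10 N on the grip presses it down with the case on the saddle.
- saddle (a point): centre of the top of the round steel saddle, 26 mm wide, on the rocker 60 mm ahead (+x) of the pivot; 48 mm above the bench at rest, so 6 mm below the lift point. Only the rocker arm (24 mm wide) and the 8 mm frame reach under the ledge.
- jack_handle (a joint): how far the loose handle is pulled out of its socket, m: 0 fully home (the pin holes line up), up to 0.024 out; slides along the jack's x axis with about 1.5 N of friction; pushing it home is towards the jack's +x
- handle_grip (a point): middle of the level grey ribbed grip at the end of the cranked handle: 80 mm long along the jack's x, 22 mm wide, 20 mm high; fully home it is 185 mm behind (-x) the pivot, and 78 mm above the bench at rest (about 29 mm at the stop). Axes as the rocker: x along the handle towards the saddle, y across, z up.
- pin_hole (a point): centre of the mouth of the 11 mm pin hole in the socket's top face, 60 mm behind (-x) the pivot, 54 mm above the bench at rest; the socket is 52 x 34 x 24 mm, the hole goes straight down through socket and handle. Axes as the rocker, z up out of the hole.
- lock_pin: loose steel pin 65 mm long, standing upright in the drilled block at the start. Origin: its lower tip; z up along the pin. Shank 9 mm thick and 30 mm long with a round tip, then an 18 mm flange 3 mm thick, a 10 mm neck, and a ringed round knob 18 mm wide from 39 to 65 mm above the tip (grip the knob).
- pin_shoulder (a point): centre of the underside of the pin's flange, 30 mm above the tip; it rests on the socket's top face (at point pin_hole) when the pin is right down
- pin_block: fixed aluminium block 100 x 36 x 36 mm; origin: centre of its underside. The pin stands in a through hole 30 mm along its +x, with the tip 6 mm above the bench and the flange on the block's top; two short driver bits stand 10 mm out of holes at -12 and -36 mm.

How it is judged:
On the way, in this order (a step that is already met when the one before it is completed fails the run):
1. the handle is home and the lock pin is right down through socket and handle (value of joint jack_handle below 0.003 m and distance between pin_shoulder and pin_hole below 0.005 m and angle between the z axis of lock_pin and the z axis of pin_hole, either way round below 0.2 rad), for 0.2 s.
2. with the pin in, the saddle stands under the marked lift point, handle up, case still on its feet (horizontal distance between saddle and lift_point below 0.012 m and value of joint rocker below 0.08 rad and height (world z) of front_foot below 0.002 m and distance between pin_shoulder and pin_hole below 0.006 m), for 0.2 s.
At the end, for the whole second after the job is handed in: Fingers hold the handle at its stop (over 0.23 rad, 2 N); the saddle carries the case (over 3 N) within 15 mm of the lift point; front feet over 4 mm up, rear feet within 4 mm of the bench; arm clear of the case; handle home (3 mm), pin flange on the socket (6 mm); case still (value of joint rocker above 0.23 rad and height (world z) of front_foot above 0.004 m and height (world z) of rear_foot below 0.004 m and contact force between jack and transformer_case above 3 N and contact force between the fingers and jack above 2 N and contact force between the arm and transformer_case below 0.5 N and horizontal distance between saddle and lift_point below 0.015 m and value of joint jack_handle below 0.003 m and distance between pin_shoulder and pin_hole below 0.006 m and linear speed of transformer_case below 0.02 m/s); the arm keeps its last pose, push and grip.
It fails at once if the case is shoved along the bench by more than 25 mm (distance of rear_foot from where it was at the start of the episode above 0.025 m).
It fails at once if the case is raised before the pin holds the handle (height (world z) of front_foot above 0.003 m and distance between pin_shoulder and pin_hole above 0.012 m).
It also fails if it takes over 64 s, if anything falls off the work surface, if the arm or the gripper's body presses on something with over 40 N, if the wrist force passes 120 N, or if a joint passes its speed limit or range.

## Working session

There is one attempt and no reset: what is moved stays moved. The work goes in short steps, Python scripts to look and compute and a tool call to move; the robot and the scene stay as the last step left them, time stands still between calls to the robot, and variables do not carry over. Pictures are saved under pics/ and viewed, about 8 in all and at most 12, crops included, and the job is handed in when it is done.

Besides the shell and the picture viewer there is one more tool, called after "Request:" by a JSON object that holds its "fn" and its "kwargs". arm_command: Moves the arm, as the interface text tells. Its arguments: {"type":"object","properties":{"series":{"type":"array","items":{"type":"object","properties":{"dp":{"type":"array","items":{"type":"number"}},"angular":{"type":"array","items":{"type":"number"}},"gripper":{"type":"number"}}}},"grip_force":{"type":"number"}},"required":["series"]}

```bash
mkdir -p pics; cat > h.py <<'E'
import numpy as np, cv2
from rig import get_state, get_image, sign_off, grip_depth
from scipy.spatial.transform import Rotation as R
def world(d):
    "per-pixel world points from depth"
    K=d["mtx"];h,w=d["depth"].shape
    u,v=np.meshgrid(np.arange(w),np.arange(h))
    r=cv2.undistortPoints(np.stack([u,v],-1).reshape(-1,1,2).astype(np.float64),K,np.array([d["k1"],0,0,0.])).reshape(h,w,2)
    z=d["depth"];P=np.stack([r[...,0]*z,-r[...,1]*z,-z,np.ones_like(z)],-1)
    return (P@np.linalg.inv(d["view"]).T)[...,:3], r
def ray(d,u,v,z):
    "pixel onto plane z"
    r=cv2.undistortPoints(np.array([[[u,v]]],float),d["mtx"],np.array([d["k1"],0,0,0.]))[0,0]
    M=np.linalg.inv(d["view"]);D=M[:3,:3]@[r[0],-r[1],-1];o=M[:3,3]
    return o+D*(z-o[2])/D[2]
def Rt(s):
    q=s["ee_rot"];return R.from_quat([q[1],q[2],q[3],q[0]])
def save(n,im,k=1.5): cv2.imwrite("pics/"+n,cv2.resize(im,None,fx=k,fy=k,interpolation=cv2.INTER_CUBIC))
E
python3 - <<'E'
from h import *
s=get_state();print({k:np.round(v,3) for k,v in s.items()},grip_depth);print(Rt(s).as_matrix().round(3))
for n in("top","scene"):
    d=get_image(n);save(n+"0.png",d["image"]);np.savez("%s0.npz"%n,**d)
    print(n,d["k1"],np.linalg.inv(d["view"]).round(3)[:3],d["mtx"].round(0),(d["depth"]>0).mean())
E
```

```text
{'clock': np.float64(0.0), 'qpos': array([ 1.159,  0.277,  1.506, -0.   ,  1.361, -0.121]), 'qd': array([0.001, 0.001, 0.001, 0.001, 0.   , 0.001]), 'effort': array([-0.0000e+00, -4.1677e+01, -2.4581e+01, -0.0000e+00,  1.1000e-02,
       -0.0000e+00]), 'position': array([0.165, 0.55 , 0.23 ]), 'ee_rot': array([ 0.567, -0.423,  0.568,  0.422]), 'contact_force': array([-1.227, -0.094, -0.326]), 'moment': array([ 0.024, -0.061, -0.014]), 'width': np.float64(0.085)} 0.0187
[[-0.001 -0.958  0.287]
 [-0.002  0.287  0.958]
 [-1.     0.    -0.002]]
top 0.03911769994359765 [[ 0.014  0.993 -0.121  0.424]
 [-1.     0.013 -0.008 -0.044]
 [-0.006  0.121  0.993  1.044]] [[355.   0. 258.]
 [  0. 355. 188.]
 [  0.   0.   1.]] 0.9958140055338541
scene -0.02780876316889127 [[ 0.432  0.454 -0.779 -0.37 ]
 [-0.902  0.195 -0.386 -0.483]
 [-0.024  0.869  0.494  0.637]] [[434.   0. 256.]
 [  0. 434. 193.]
 [  0.   0.   1.]] 0.9960734049479166
```

View pics/top0.png

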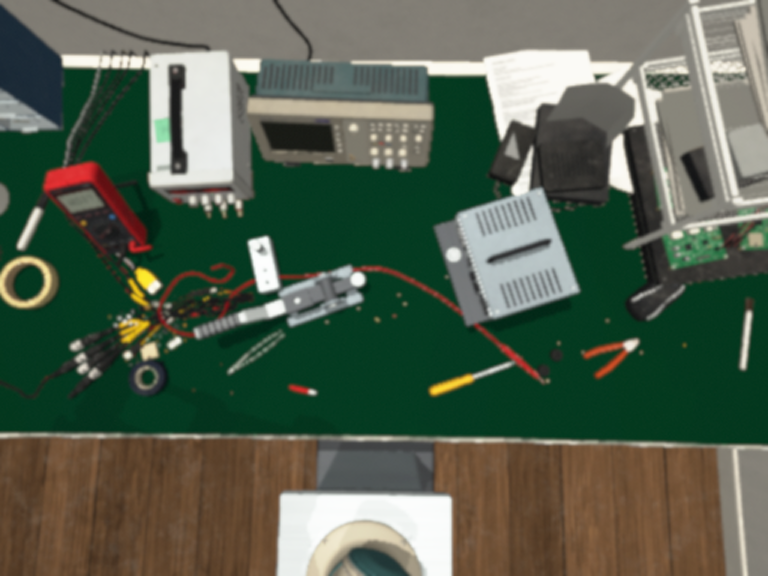

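View pics/scene0.png

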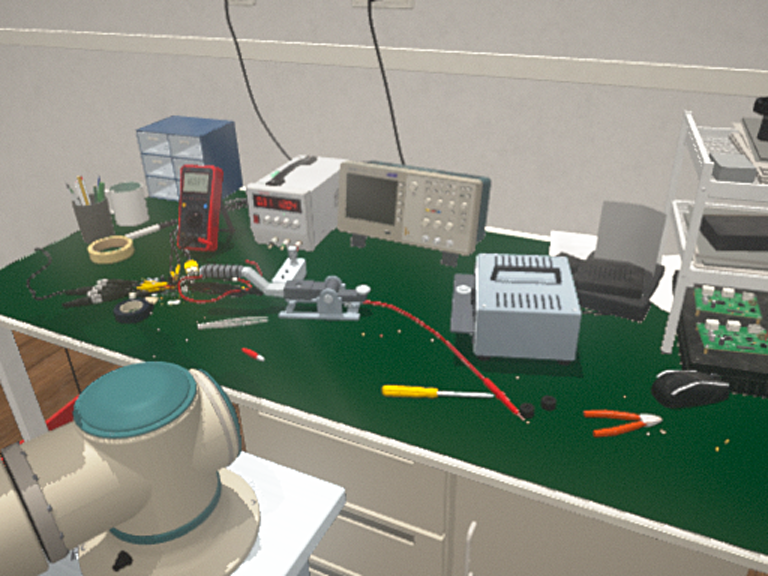

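Both views show the jack with its saddle at about (358,279) in the top view and its grip at about (215,325). The pin block is at (262,262), the boss at (453,255) and the case at (515,255). Next I'll take measurements from depth.

```bash
cat > m.py <<'E'
from h import *
def load(n): return dict(np.load(n+"0.npz"))
t=load("top");s=load("scene")
Pt,_=world(t);Ps,_=world(s)
# height maps statistics
def seg(P,lo,hi,box):
    return (P[...,2]>lo)&(P[...,2]<hi)&(P[...,0]>box[0])&(P[...,0]<box[1])&(P[...,1]>box[2])&(P[...,1]<box[3])
for n,P in(("top",Pt),("scene",Ps)):
    print(n)
    for nm,px in (("bench",(240,270)),):
        pass
    # case top
    m=seg(P,.095,.112,(.2,.6,-.5,-.15));q=P[m];r=cv2.minAreaRect(q[:,:2].astype(np.float32));print("casetop",m.sum(),r,np.median(q[:,2]),q[:,:2].mean(0))
    m=seg(P,.050,.072,(.2,.6,-.5,-.05));
    q=P[m];print("ledge-ish",m.sum(),q.mean(0))
    # jack: by height
    m=seg(P,.012,.12,(.2,.5,.0,.45)).astype(np.uint8)
    k,l,st,c=cv2.connectedComponentsWithStats(m)
    for i in range(1,k):
        if st[i,4]>40:
            q=P[l==i];print(i,st[i],q.mean(0).round(3),q.min(0).round(3),q.max(0).round(3))
im=t["image"];save("c1.png",im[145:240,120:250],6)
hm=np.clip(Pt[...,2]/.11,0,1)*255
save("c2.png",cv2.applyColorMap(hm.astype(np.uint8),cv2.COLORMAP_JET)[120:240,110:400],2.7)
E
python3 m.py
```

```text
top
casetop 2305 ((0.5612578988075256, -0.2782897353172302), (0.12812219560146332, 0.16352792084217072), 17.863222122192383) 0.10441069559354976 [ 0.54724491 -0.27576818]
ledge-ish 681 [ 0.534875   -0.18200935  0.06071721]
1 [ 87 203  54  35 365] [0.47  0.394 0.015] [0.401 0.305 0.012] [0.5   0.45  0.023]
3 [130 203  77  22 594] [0.474 0.223 0.069] [0.438 0.108 0.012] [0.5   0.311 0.094]
14 [ 86 240  24  24 331] [0.361 0.415 0.018] [0.329 0.383 0.012] [0.393 0.448 0.025]
scene
casetop 1589 ((0.55738365650177, -0.28069007396698), (0.12725384533405304, 0.16333074867725372), 15.609586715698242) 0.1021511851393756 [ 0.54231615 -0.28089476]
ledge-ish 951 [ 0.5133431  -0.24792978  0.06006677]
1 [133 175  74  25 619] [0.472 0.205 0.063] [0.435 0.103 0.028] [0.5   0.307 0.09 ]
2 [ 76 183  53  30 328] [0.397 0.413 0.015] [0.328 0.378 0.012] [0.499 0.45  0.021]
4 [127 188  16   5  42] [0.487 0.349 0.013] [0.474 0.319 0.012] [0.5   0.374 0.015]
```

View pics/c1.png

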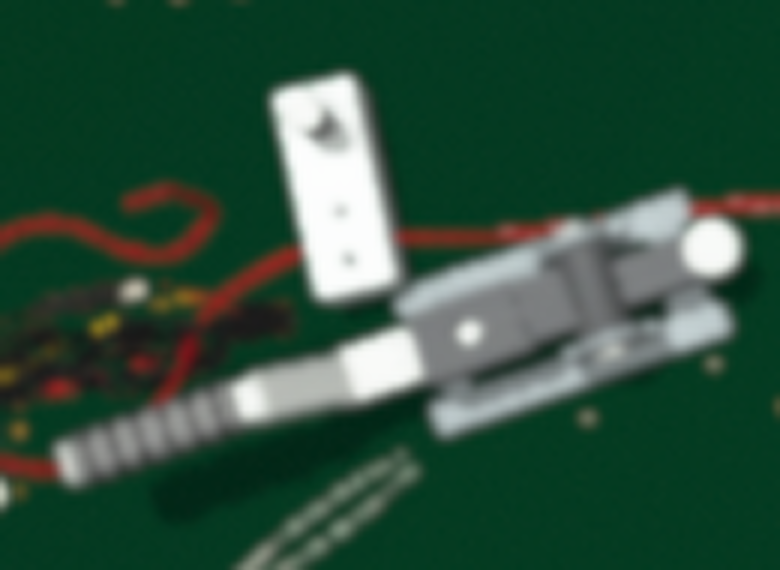

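The crop shows the saddle at (710,247), the pin hole at (470,333), the grip from (62,465) to (235,400), and the pin at the upper end of the block, near (310,110). I'll convert these pixels to world points.

```bash
cat > m2.py <<'E'
from m import *
print("=====")
def cr(d,x,y,z,o=(120,145),k=6): return ray(d,(x+.5)/k-.5+o[0],(y+.5)/k-.5+o[1],z)
for n,x,y,z in(("saddle",712,248,.048),("hole",470,333,.054),("gripL",70,463,.088),("gripR",235,398,.088),
  ("bk1",270,93,.036),("bk2",350,73,.036),("bk3",385,290,.036),("bk4",318,303,.036),("holeA",341,210,.046),("holeB",348,260,.046)): print(n,cr(t,x,y,z).round(4))
for n,P in(("top",Pt),("scene",Ps)):
    print(n)
    m=seg(P,.012,.12,(.2,.65,.0,.5)).astype(np.uint8)
    k,l,st,c=cv2.connectedComponentsWithStats(m)
    for i in range(1,k):
        if st[i,4]>40:
            q=P[l==i];print(i,st[i],q.mean(0).round(3),q.min(0).round(3),q.max(0).round(3))
            for lo in(.043,.06,.08):
                w=q[(q[:,2]>lo)]; 
                if len(w): print("   >",lo,len(w),w.mean(0).round(4),w.min(0).round(3),w.max(0).round(3))
    m=seg(P,.095,.112,(.2,.75,-.5,-.1));r=cv2.minAreaRect(P[m][:,:2].astype(np.float32));print("case",m.sum(),r,cv2.boxPoints(r).round(3).tolist())
    m=seg(P,.054,.063,(.4,.75,-.25,-.05));r=cv2.minAreaRect(P[m][:,:2].astype(np.float32));print("ledge",m.sum(),r,cv2.boxPoints(r).round(3).tolist())
    m=seg(P,.0635,.075,(.4,.75,-.25,-.05));print("boss",m.sum(),P[m].mean(0),P[m].std(0))
    g=P[seg(P,.012,.12,(.2,.65,-.05,.5))]
    m=seg(P,-.02,.008,(.3,.65,-.1,.4));print("bench z",np.median(P[m][:,2]))
# boss via image
print("boss ray",ray(t,453/1.5,255/1.5,.066),ray(s,463/1.5,290/1.5,.066))
im=np.hstack([cv2.resize(t["image"][110:230,275:395],None,fx=3.2,fy=3.2,interpolation=2),cv2.resize(s["image"][140:260,285:405],None,fx=3.2,fy=3.2,interpolation=2)])
cv2.imwrite("pics/c3.png",im)
E
python3 m2.py|sed -n '/====/,$p'
```

```text
=====
saddle [0.5498 0.0191 0.048 ]
hole [0.5076 0.1307 0.054 ]
gripL [0.4444 0.3004 0.088 ]
gripR [0.4742 0.2287 0.088 ]
bk1 [0.6236 0.2337 0.036 ]
bk2 [0.6339 0.1958 0.036 ]
bk3 [0.5291 0.1749 0.036 ]
bk4 [0.5225 0.2064 0.036 ]
holeA [0.5658 0.195  0.046 ]
holeB [0.5421 0.1907 0.046 ]
top
1 [ 55 143  52  52 948] [0.612 0.459 0.058] [0.525 0.405 0.012] [0.65 0.5  0.12]
   > 0.043 628 [0.6274 0.465  0.0752] [0.583 0.419 0.043] [0.65 0.5  0.12]
   > 0.06 406 [0.635  0.4693 0.0888] [0.612 0.438 0.061] [0.65 0.5  0.12]
   > 0.08 282 [0.6377 0.4733 0.097 ] [0.616 0.44  0.08 ] [0.65 0.5  0.12]
2 [166 158  21  37 497] [0.577 0.199 0.038] [0.526 0.173 0.013] [0.632 0.23  0.074]
   > 0.043 51 [0.6004 0.2062 0.065 ] [0.542 0.192 0.044] [0.615 0.217 0.074]
   > 0.06 39 [0.6068 0.2083 0.0695] [0.599 0.201 0.06 ] [0.615 0.217 0.074]
4 [  83  182  160   58 1845] [0.496 0.216 0.046] [0.396 0.009 0.012] [0.561 0.462 0.094]
   > 0.043 1105 [0.4988 0.157  0.0627] [0.438 0.009 0.043] [0.561 0.306 0.094]
   > 0.06 384 [0.4659 0.2442 0.0825] [0.438 0.063 0.06 ] [0.556 0.306 0.094]
   > 0.08 290 [0.4607 
[... 1958 characters left out ...]
031891, 0.16318802535533905), 16.855087280273438) [[0.4729999899864197, -0.2199999988079071], [0.5199999809265137, -0.37700000405311584], [0.7179999947547913, -0.31700000166893005], [0.6700000166893005, -0.1599999964237213]]
ledge 559 ((0.5674259662628174, -0.18722957372665405), (0.20001903176307678, 0.06752365827560425), 18.046720504760742) [[0.4620000123977661, -0.1860000044107437], [0.4830000102519989, -0.25], [0.6729999780654907, -0.18799999356269836], [0.6520000100135803, -0.12399999797344208]]
boss 68 [ 0.51009094 -0.21707337  0.06813186] [0.04948602 0.03325025 0.00337344]
bench z 0.0007793108555798067
boss ray [ 0.59453533 -0.15888896  0.066     ] [ 0.58308315 -0.16516378  0.066     ]
```

View pics/c3.png

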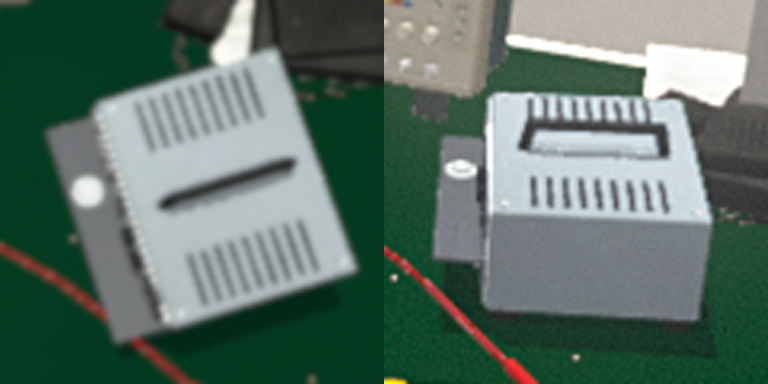

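The measurements agree with the given sizes:

| Item | Position or value |
|---|---|
| Saddle | (0.550, 0.019) |
| Pin hole | (0.508, 0.131), 119 mm from the saddle |
| Jack heading | about -69.4° |
| Handle | about 15 mm out |
| Pin | (0.607, 0.209) |
| Lift point | about (0.5955, -0.159) |
| Case heading | about -71.6° |

First I'll go above the grip.

```bash
cat > plan.py <<'E'
from h import *
import sys
def plan(x,y,z,jaw,n=8,quiet=False):
    "rows to bring TCP to x,y,z pointing down, jaw (tool z) heading in deg mod 180"
    s=get_state();p=np.array(s["position"]);Rc=Rt(s);p0=p.copy()
    c=Rc.as_matrix()[:,2];cur=np.degrees(np.arctan2(c[1],c[0]))
    d=(jaw-cur+90)%180-90; j=np.radians(cur+d)
    zt=np.array([np.cos(j),np.sin(j),0]);xt=np.array([0,0,-1.]);Rg=R.from_matrix(np.stack([xt,np.cross(zt,xt),zt],1))
    rv=(Rc.inv()*Rg).as_rotvec();T=np.array([x,y,z])
    print("from",p.round(4),"jaw",cur.round(1),"turn",d.round(1),"F",np.array(s["contact_force"]).round(1),"w",round(float(s["width"]),4),"t",round(float(s["clock"]),2))
    print("row len mm",1000*np.linalg.norm(T-p)/n,"deg",np.degrees(np.linalg.norm(rv))/n)
    for i in range(n):
        dp=Rc.inv().apply((T-p0)/n)/.12
        print("dp",dp.round(3).tolist(),"ang",(rv/n/(np.pi/2)).round(3).tolist()); Rc=Rc*R.from_rotvec(rv/n)
if __name__=="__main__": a=[float(v) for v in sys.argv[1:]];plan(*a[:4],n=int(a[4]) if len(a)>4 else 8)
E
python3 plan.py 0.459 0.2645 0.15 20.6 8
```

```text
from [0.1646 0.5504 0.2305] jaw 73.3 turn -52.7 F [ 0.6 -0.3 -0.1] w 0.0851 t 0.1
row len mm 52.27207913624305 deg 6.592585221723038
dp [0.084, -0.379, -0.197] ang [0.073, -0.0, 0.0]
dp [0.084, -0.399, -0.152] ang [0.073, -0.0, 0.0]
dp [0.084, -0.414, -0.106] ang [0.073, -0.0, 0.0]
dp [0.084, -0.424, -0.057] ang [0.073, -0.0, 0.0]
dp [0.084, -0.427, -0.008] ang [0.073, -0.0, 0.0]
dp [0.084, -0.426, 0.041] ang [0.073, -0.0, 0.0]
dp [0.084, -0.418, 0.089] ang [0.073, -0.0, 0.0]
dp [0.084, -0.405, 0.137] ang [0.073, -0.0, 0.0]
```

Request:
{"fn": "arm_command", "kwargs": {"series": [{"dp": [0.08, -0.38, -0.2], "angular": [0.073, 0, 0], "gripper": 85}, {"dp": [0.08, -0.4, -0.15], "angular": [0.073, 0, 0], "gripper": 85}, {"dp": [0.08, -0.41, -0.11], "angular": [0.073, 0, 0], "gripper": 85}, {"dp": [0.08, -0.42, -0.06], "angular": [0.073, 0, 0], "gripper": 85}, {"dp": [0.08, -0.43, -0.01], "angular": [0.073, 0, 0], "gripper": 85}, {"dp": [0.08, -0.43, 0.04], "angular": [0.073, 0, 0], "gripper": 85}, {"dp": [0.08, -0.42, 0.09], "angular": [0.073, 0, 0], "gripper": 85}, {"dp": [0.08, -0.4, 0.14], "angular": [0.073, 0, 0], "gripper": 60}]}}

```text
clock: 1.1
position: [0.4614, 0.2554, 0.1491]
ee_rot: [0.696, -0.12, 0.698, 0.12]
contact_force: [-0.0, 0.5, 0.3]
width: 0.0693
```

```bash
python3 plan.py 0.459 0.2645 0.062 20.6 6
```

```text
from [0.4614 0.2554 0.1491] jaw 19.5 turn 1.1 F [-0.   0.5  0.3] w 0.0693 t 1.1
row len mm 14.600983246721642 deg 0.18420421877785176
dp [0.121, 0.013, 0.001] ang [-0.002, -0.0, -0.0]
dp [0.121, 0.013, 0.001] ang [-0.002, -0.0, -0.0]
dp [0.121, 0.013, 0.001] ang [-0.002, -0.0, -0.0]
dp [0.121, 0.013, 0.001] ang [-0.002, -0.0, -0.0]
dp [0.121, 0.013, 0.001] ang [-0.002, -0.0, -0.0]
dp [0.121, 0.013, 0.001] ang [-0.002, -0.0, -0.0]
```

Request:
{"fn": "arm_command", "kwargs": {"series": [{"dp": [0.12, 0.013, 0], "angular": [-0.002, 0, 0], "gripper": 60}, {"dp": [0.12, 0.013, 0], "angular": [-0.002, 0, 0], "gripper": 60}, {"dp": [0.12, 0.013, 0], "angular": [-0.002, 0, 0], "gripper": 60}, {"dp": [0.12, 0.013, 0], "angular": [-0.002, 0, 0], "gripper": 60}, {"dp": [0.12, 0.013, 0], "angular": [-0.002, 0, 0], "gripper": 60}, {"dp": [0.12, 0.013, 0], "angular": [-0.002, 0, 0], "gripper": 60}, {"dp": [0, 0, 0], "angular": [0, 0, 0], "gripper": 10}, {"dp": [0, 0, 0], "angular": [0, 0, 0], "gripper": 10}], "grip_force": 30}}

```text
clock: 2.1
position: [0.4563, 0.2649, 0.0557]
ee_rot: [0.694, -0.127, 0.698, 0.127]
contact_force: [1.7, 0.6, 0.9]
width: 0.0244
```

Request:
{"fn": "arm_command", "kwargs": {"series": [{"dp": [0, 0, 0], "angular": [0, 0, 0], "gripper": 10}, {"dp": [0, 0, 0], "angular": [0, 0, 0], "gripper": 10}, {"dp": [0, 0, 0], "angular": [0, 0, 0], "gripper": 10}, {"dp": [0, 0, 0], "angular": [0, 0, 0], "gripper": 10}, {"dp": [0, 0, 0], "angular": [0, 0, 0], "gripper": 10}, {"dp": [0, 0, 0], "angular": [0, 0, 0], "gripper": 10}, {"dp": [0, 0, 0], "angular": [0, 0, 0], "gripper": 10}, {"dp": [0, 0, 0], "angular": [0, 0, 0], "gripper": 10}]}}

```text
clock: 3.1
position: [0.4569, 0.2651, 0.0561]
ee_rot: [0.694, -0.127, 0.697, 0.127]
contact_force: [1.3, 1.0, -2.4]
width: 0.0214
```

```bash
python3 - <<'E'
from plan import *
s=get_state();p=np.array(s["position"]);print(p,np.array(s["contact_force"]).round(1),s["width"])
u=np.array([.352,-.936,0]);plan(*(p+u*.018),20.6,n=6)
E
```

```text
[0.45688879 0.26512008 0.05611168] [ 1.3  1.  -2.4] 0.021426641319724268
from [0.4569 0.2651 0.0561] jaw 20.7 turn -0.1 F [ 1.3  1.  -2.4] w 0.0214 t 3.1
row len mm 3.0000000000000013 deg 0.0449749222991442
dp [-0.0, -0.025, -0.0] ang [0.0, -0.0, -0.0]
dp [-0.0, -0.025, -0.0] ang [0.0, -0.0, -0.0]
dp [-0.0, -0.025, -0.0] ang [0.0, -0.0, -0.0]
dp [-0.0, -0.025, -0.0] ang [0.0, -0.0, -0.0]
dp [-0.0, -0.025, -0.0] ang [0.0, -0.0, -0.0]
dp [-0.0, -0.025, -0.0] ang [0.0, -0.0, -0.0]
```

Request:
{"fn": "arm_command", "kwargs": {"series": [{"dp": [0, -0.025, 0], "angular": [0, 0, 0], "gripper": 10}, {"dp": [0, -0.025, 0], "angular": [0, 0, 0], "gripper": 10}, {"dp": [0, -0.025, 0], "angular": [0, 0, 0], "gripper": 10}, {"dp": [0, -0.025, 0], "angular": [0, 0, 0], "gripper": 10}, {"dp": [0, -0.025, 0], "angular": [0, 0, 0], "gripper": 10}, {"dp": [0, -0.025, 0], "angular": [0, 0, 0], "gripper": 10}, {"dp": [0, -0.025, 0], "angular": [0, 0, 0], "gripper": 10}, {"dp": [0, 0, 0], "angular": [0, 0, 0], "gripper": 10}]}}

```text
clock: 4.1
position: [0.4642, 0.2457, 0.0565]
ee_rot: [0.694, -0.125, 0.697, 0.128]
contact_force: [-0.4, 2.2, -2.7]
width: 0.0215
```

```bash
cat > look.py <<'E'
from plan import *
t=get_image("top");P,_=world(t);im=t["image"]
# saddle: bright round blob near z .048
m=((im.min(-1)>200)&(P[...,2]>.04)&(P[...,2]<.06)&(P[...,1]<.12)&(P[...,1]>-.25)&(P[...,0]>.45)&(P[...,0]<.65)).astype(np.uint8)
k,l,st,c=cv2.connectedComponentsWithStats(m)
for i in range(1,k):
    if st[i,4]>8: print("bright",st[i],c[i].round(1),ray(t,*c[i],.048).round(4),P[l==i][:,2].mean().round(3))
s=get_state();print(np.array(s["position"]).round(4),np.array(s["contact_force"]).round(1),round(float(s["width"]),4),s["clock"])
E
python3 look.py; python3 - <<'E'
import sys;sys.path.insert(0,".")
from h import *
t=dict(np.load("top0.npz"));P,_=world(t);im=t["image"]
m=((im.min(-1)>200)&(P[...,2]>.04)&(P[...,2]<.06)&(P[...,1]<.12)&(P[...,1]>-.25)&(P[...,0]>.45)&(P[...,0]<.65)).astype(np.uint8)
k,l,st,c=cv2.connectedComponentsWithStats(m)
for i in range(1,k):
    if st[i,4]>8: print("start bright",st[i],ray(t,*c[i],.048).round(4))
E
```

```text
bright [237 181   9   8  58] [240.9 184.5] [0.5539 0.0118 0.048 ] 0.049
[0.4642 0.2457 0.0565] [-0.1  2.5 -1.4] 0.0214 4.15
start bright [234 182   9   8  57] [0.5504 0.0204 0.048 ]
```

Request:
{"fn": "arm_command", "kwargs": {"series": [{"dp": [0, 0, 0], "angular": [0, 0, 0], "gripper": 50}, {"dp": [0, 0, 0], "angular": [0, 0, 0], "gripper": 50}, {"dp": [0, 0, 0], "angular": [0, 0, 0], "gripper": 50}, {"dp": [-0.15, 0, 0], "angular": [0, 0, 0], "gripper": 50}, {"dp": [-0.3, 0, 0], "angular": [0, 0, 0], "gripper": 50}, {"dp": [-0.4, 0.3, 0.3], "angular": [0, 0, 0], "gripper": 50}, {"dp": [-0.1, 0.3, 0.4], "angular": [0, 0, 0], "gripper": 50}, {"dp": [0, 0.2, 0.4], "angular": [0, 0, 0], "gripper": 50}]}}

```text
clock: 5.15
position: [0.5529, 0.3757, 0.1699]
ee_rot: [0.694, -0.127, 0.698, 0.125]
contact_force: [0.5, 0.6, -0.2]
width: 0.05
```

```bash
python3 look.py; python3 - <<'E'
from h import *
t=get_image("top");np.savez("top1.npz",**t);save("d1.png",t["image"][145:240,120:250],6)
E
python3 plan.py .6066 .209 .16 13 8
```

```text
bright [237 181   9   8  59] [240.8 184.6] [0.5537 0.012  0.048 ] 0.049
[0.5589 0.3812 0.1687] [6.8 6.  0.8] 0.0498 5.2
from [0.5557 0.3779 0.1677] jaw 20.6 turn -7.6 F [-1.  -1.1 -1. ] w 0.05 t 5.25
row len mm 22.067153229886806 deg 0.9446079704953589
dp [0.008, -0.183, -0.012] ang [0.01, -0.0, 0.0]
dp [0.008, -0.183, -0.009] ang [0.01, -0.0, 0.0]
dp [0.008, -0.184, -0.006] ang [0.01, -0.0, 0.0]
dp [0.008, -0.184, -0.003] ang [0.01, -0.0, 0.0]
dp [0.008, -0.184, 0.0] ang [0.01, -0.0, 0.0]
dp [0.008, -0.184, 0.003] ang [0.01, -0.0, 0.0]
dp [0.008, -0.184, 0.006] ang [0.01, -0.0, 0.0]
dp [0.008, -0.183, 0.009] ang [0.01, -0.0, 0.0]
```

View pics/d1.png

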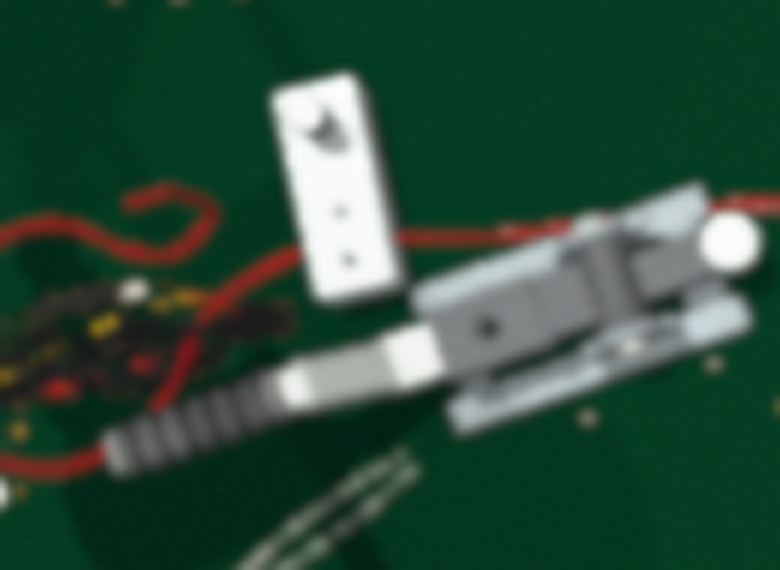

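The hole at (488,327) is now dark, so it lines up and the handle is home. The saddle is at (728,242) and the grip end at (108,455). Before going for the pin I'll check the camera against the grasp line.

```bash
python3 - <<'E'
from h import *
t=dict(np.load("top1.npz"));g=lambda x,y,z:ray(t,(x+.5)/6-.5+120,(y+.5)/6-.5+145,z)
im=cv2.cvtColor(t["image"],cv2.COLOR_BGR2GRAY).astype(float)
u0,v0=(488.5/6-.5+120),(327.5/6-.5+145);a=int(round(u0));b=int(round(v0))
w=im[b-3:b+4,a-3:a+4];w=np.clip(np.percentile(w,60)-w-8,0,None);V,U=np.mgrid[b-3:b+4,a-3:a+4];hu,hv=(w*U).sum()/w.sum(),(w*V).sum()/w.sum()
hole=ray(t,hu,hv,.053);s=np.array([.5538,.0119]);print("hole px",hu,hv,u0,v0,hole)
gl,gr=g(112,455,.088),g(280,390,.088);print("grip end",gl, "len saddle-end",np.linalg.norm(gl[:2]-s))
d=s-hole[:2];L=np.linalg.norm(d);d/=L;print("L",L,"head",np.degrees(np.arctan2(d[1],d[0])))
n=np.array([-d[1],d[0]]);tc=np.array([.4642,.2457]);print("tcp along/lat from saddle",(tc-s)@d,(tc-s)@n)
# pin knob
P,_=world(t);m=(P[...,2]>.066)&(P[...,2]<.08)&(abs(P[...,0]-.607)<.02)&(abs(P[...,1]-.21)<.02)
vv,uu=np.nonzero(m);print("knob",m.sum(),P[m].mean(0),ray(t,uu.mean(),vv.mean(),.071))
print("bits",g(341,210,.046),g(348,260,.046))
E
```

```text
hole px 200.86104910714286 199.23939732142858 200.91666666666669 199.08333333333334 [0.51015306 0.12271164 0.053     ]
grip end [0.44816925 0.28197695 0.088     ] len saddle-end 0.2899989944017576
L 0.11909775863408144 head -68.50130869318951
tcp along/lat from saddle -0.250370190293279 0.002316854010774042
knob 34 [0.60762756 0.20874142 0.07040683] [0.6075124  0.20859139 0.071     ]
bits [0.56581756 0.195016   0.046     ] [0.54205271 0.19073452 0.046     ]
```

```bash
python3 plan.py .6073 .2086 .12 20.8 5
```

```text
from [0.5557 0.3779 0.1677] jaw 20.6 turn 0.2 F [-1.  -1.1 -1. ] w 0.05 t 5.25
row len mm 36.654057535441765 deg 0.06320482142519322
dp [0.08, -0.294, -0.018] ang [-0.001, -0.0, 0.0]
dp [0.08, -0.294, -0.019] ang [-0.001, -0.0, 0.0]
dp [0.08, -0.294, -0.019] ang [-0.001, -0.0, 0.0]
dp [0.08, -0.294, -0.019] ang [-0.001, -0.0, 0.0]
dp [0.08, -0.294, -0.019] ang [-0.001, -0.0, 0.0]
```

Request:
{"fn": "arm_command", "kwargs": {"series": [{"dp": [0.08, -0.29, -0.02], "angular": [0, 0, 0], "gripper": 50}, {"dp": [0.08, -0.29, -0.02], "angular": [0, 0, 0], "gripper": 50}, {"dp": [0.08, -0.29, -0.02], "angular": [0, 0, 0], "gripper": 50}, {"dp": [0.08, -0.29, -0.02], "angular": [0, 0, 0], "gripper": 50}, {"dp": [0.08, -0.29, -0.02], "angular": [0, 0, 0], "gripper": 50}, {"dp": [0, 0, 0], "angular": [0, 0, 0], "gripper": 50}, {"dp": [0, 0, 0], "angular": [0, 0, 0], "gripper": 50}, {"dp": [0, 0, 0], "angular": [0, 0, 0], "gripper": 50}]}}

```text
clock: 6.25
position: [0.6022, 0.2043, 0.1167]
ee_rot: [0.692, -0.128, 0.699, 0.126]
contact_force: [-0.2, 0.3, 0.2]
width: 0.0497
```

```bash
python3 plan.py .6073 .2086 .045 20.8 6
```

```text
from [0.6022 0.2043 0.1167] jaw 20.7 turn 0.1 F [-0.2  0.3  0.2] w 0.0497 t 6.25
row len mm 11.99820794942498 deg 0.10514510623256194
dp [0.099, 0.003, 0.01] ang [-0.0, -0.001, 0.0]
dp [0.099, 0.003, 0.01] ang [-0.0, -0.001, 0.0]
dp [0.099, 0.003, 0.009] ang [-0.0, -0.001, 0.0]
dp [0.1, 0.003, 0.009] ang [-0.0, -0.001, 0.0]
dp [0.1, 0.003, 0.009] ang [-0.0, -0.001, 0.0]
dp [0.1, 0.003, 0.009] ang [-0.0, -0.001, 0.0]
```

Request:
{"fn": "arm_command", "kwargs": {"series": [{"dp": [0.1, 0.003, 0.01], "angular": [0, -0.001, 0], "gripper": 50}, {"dp": [0.1, 0.003, 0.01], "angular": [0, -0.001, 0], "gripper": 50}, {"dp": [0.1, 0.003, 0.01], "angular": [0, -0.001, 0], "gripper": 50}, {"dp": [0.1, 0.003, 0.01], "angular": [0, -0.001, 0], "gripper": 50}, {"dp": [0.1, 0.003, 0.01], "angular": [0, -0.001, 0], "gripper": 50}, {"dp": [0.07, 0, 0.01], "angular": [0, -0.001, 0], "gripper": 50}, {"dp": [0, 0, 0], "angular": [0, 0, 0], "gripper": 50}, {"dp": [0, 0, 0], "angular": [0, 0, 0], "gripper": 50}]}}

```text
clock: 7.25
position: [0.6072, 0.2106, 0.0425]
ee_rot: [0.695, -0.129, 0.696, 0.128]
contact_force: [-0.2, 0.2, 1.0]
width: 0.05
```

```bash
python3 plan.py .6073 .2086 .043 20.8 2
```

```text
from [0.6072 0.2106 0.0425] jaw 20.9 turn -0.1 F [-0.2  0.2  1. ] w 0.05 t 7.25
row len mm 1.0579188304133857 deg 0.08389403481186104
dp [-0.002, -0.008, -0.003] ang [0.0, -0.001, 0.0]
dp [-0.002, -0.008, -0.003] ang [0.0, -0.001, 0.0]
```

Request:
{"fn": "arm_command", "kwargs": {"series": [{"dp": [0, -0.008, -0.003], "angular": [0, 0, 0], "gripper": 50}, {"dp": [0, -0.008, -0.003], "angular": [0, 0, 0], "gripper": 10}, {"dp": [0, 0, 0], "angular": [0, 0, 0], "gripper": 10}, {"dp": [0, 0, 0], "angular": [0, 0, 0], "gripper": 10}, {"dp": [0, 0, 0], "angular": [0, 0, 0], "gripper": 10}, {"dp": [0, 0, 0], "angular": [0, 0, 0], "gripper": 10}, {"dp": [0, 0, 0], "angular": [0, 0, 0], "gripper": 10}, {"dp": [0, 0, 0], "angular": [0, 0, 0], "gripper": 10}], "grip_force": 40}}

```text
clock: 8.25
position: [0.608, 0.2085, 0.0439]
ee_rot: [0.696, -0.129, 0.695, 0.128]
contact_force: [0.2, -0.8, 0.5]
width: 0.0168
```

```bash
python3 plan.py .6073 .2086 .043 20.8 2
```

```text
from [0.608  0.2085 0.0439] jaw 20.9 turn -0.1 F [ 0.2 -0.8  0.5] w 0.0168 t 8.25
row len mm 0.5485143464680098 deg 0.059873013762306915
dp [0.004, 0.001, -0.002] ang [0.0, 0.0, 0.001]
dp [0.004, 0.001, -0.002] ang [0.0, 0.0, 0.001]
```

Request:
{"fn": "arm_command", "kwargs": {"series": [{"dp": [-0.05, 0, 0], "angular": [0, 0, 0], "gripper": 10}, {"dp": [-0.1, 0, 0], "angular": [0, 0, 0], "gripper": 10}, {"dp": [-0.1, 0, 0], "angular": [0, 0, 0], "gripper": 10}, {"dp": [-0.12, 0, 0], "angular": [0, 0, 0], "gripper": 10}, {"dp": [-0.12, 0, 0], "angular": [0, 0, 0], "gripper": 10}, {"dp": [-0.12, 0, 0], "angular": [0, 0, 0], "gripper": 10}, {"dp": [-0.05, 0, 0], "angular": [0, 0, 0], "gripper": 10}, {"dp": [0, 0, 0], "angular": [0, 0, 0], "gripper": 10}], "grip_force": 50}}

```text
clock: 9.25
position: [0.6086, 0.2088, 0.1307]
ee_rot: [0.697, -0.129, 0.694, 0.128]
contact_force: [-0.5, 0.0, -0.2]
width: 0.0167
```

```bash
python3 plan.py .511 .1235 .115 20.9 6
```

```text
from [0.6086 0.2088 0.1307] jaw 20.9 turn 0.0 F [-0.5  0.  -0.2] w 0.0167 t 9.25
row len mm 21.761138499927373 deg 0.037994836937790745
dp [0.021, -0.062, -0.169] ang [-0.0, 0.0, 0.0]
dp [0.021, -0.062, -0.169] ang [-0.0, 0.0, 0.0]
dp [0.021, -0.062, -0.169] ang [-0.0, 0.0, 0.0]
dp [0.022, -0.062, -0.169] ang [-0.0, 0.0, 0.0]
dp [0.022, -0.062, -0.169] ang [-0.0, 0.0, 0.0]
dp [0.022, -0.062, -0.169] ang [-0.0, 0.0, 0.0]
```

Request:
{"fn": "arm_command", "kwargs": {"series": [{"dp": [0.02, -0.062, -0.17], "angular": [0, 0, 0], "gripper": 10}, {"dp": [0.02, -0.062, -0.17], "angular": [0, 0, 0], "gripper": 10}, {"dp": [0.02, -0.062, -0.17], "angular": [0, 0, 0], "gripper": 10}, {"dp": [0.02, -0.062, -0.17], "angular": [0, 0, 0], "gripper": 10}, {"dp": [0.02, -0.062, -0.17], "angular": [0, 0, 0], "gripper": 10}, {"dp": [0.02, -0.06, -0.16], "angular": [0, 0, 0], "gripper": 10}, {"dp": [0, 0, 0], "angular": [0, 0, 0], "gripper": 10}, {"dp": [0, 0, 0], "angular": [0, 0, 0], "gripper": 10}]}}

```text
clock: 10.25
position: [0.5062, 0.1219, 0.1114]
ee_rot: [0.694, -0.128, 0.697, 0.128]
contact_force: [0.9, 0.0, -0.1]
width: 0.0163
```

```bash
python3 plan.py .511 .1235 .101 20.9 3
```

```text
from [0.5062 0.1219 0.1114] jaw 20.9 turn 0.0 F [ 0.9  0.  -0.1] w 0.0163 t 10.25
row len mm 3.8658770252900463 deg 0.07449812521584219
dp [0.029, -0.001, 0.014] ang [-0.0, -0.001, -0.0]
dp [0.029, -0.001, 0.014] ang [-0.0, -0.001, -0.0]
dp [0.029, -0.001, 0.014] ang [-0.0, -0.001, -0.0]
```

Request:
{"fn": "arm_command", "kwargs": {"series": [{"dp": [0.03, 0, 0.013], "angular": [0, 0, 0], "gripper": 10}, {"dp": [0.03, 0, 0.013], "angular": [0, 0, 0], "gripper": 10}, {"dp": [0.03, 0, 0.013], "angular": [0, 0, 0], "gripper": 10}, {"dp": [0, 0, 0], "angular": [0, 0, 0], "gripper": 10}, {"dp": [0, 0, 0], "angular": [0, 0, 0], "gripper": 10}, {"dp": [0, 0, 0], "angular": [0, 0, 0], "gripper": 10}, {"dp": [0, 0, 0], "angular": [0, 0, 0], "gripper": 10}, {"dp": [0, 0, 0], "angular": [0, 0, 0], "gripper": 10}]}}

```text
clock: 11.25
position: [0.5129, 0.125, 0.0997]
ee_rot: [0.694, -0.129, 0.696, 0.128]
contact_force: [0.4, 0.6, -0.2]
width: 0.0163
```

```bash
python3 plan.py .511 .1235 .101 20.9 3; python3 - <<'E'
from h import *
a=get_image("scene");b=get_image("top")
x=cv2.resize(a["image"][150:230,150:230],None,fx=5,fy=5,interpolation=2);y=cv2.resize(b["image"][150:230,170:250],None,fx=5,fy=5,interpolation=2)
cv2.imwrite("pics/e1.png",np.hstack([x,y]))
E
```

```text
from [0.5129 0.125  0.0997] jaw 21.0 turn -0.1 F [ 0.4  0.6 -0.2] w 0.0163 t 11.25
row len mm 0.9153318468523378 deg 0.05030571161999767
dp [-0.004, -0.002, -0.006] ang [0.0, -0.001, -0.0]
dp [-0.004, -0.002, -0.006] ang [0.0, -0.001, -0.0]
dp [-0.004, -0.002, -0.006] ang [0.0, -0.001, -0.0]
```

View pics/e1.png

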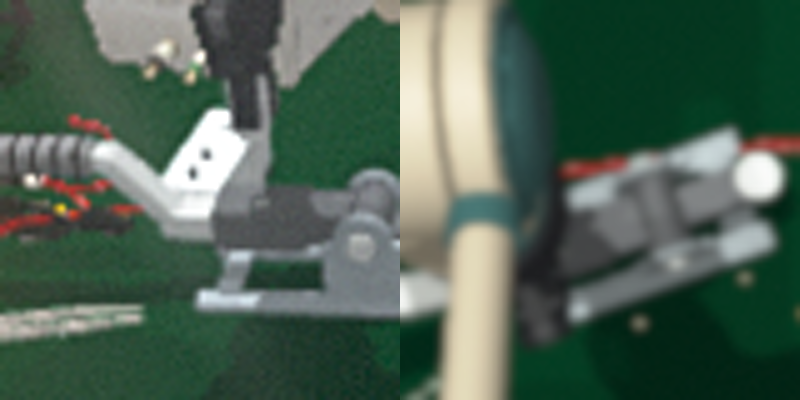

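The pin hangs over the socket near (240,190) in the left half. The fingers hide the hole, so I'll lower it while watching the force.

Request:
{"fn": "arm_command", "kwargs": {"series": [{"dp": [0, -0.004, -0.009], "angular": [0, 0, 0], "gripper": 10}, {"dp": [0, 0, -0.007], "angular": [0, 0, 0], "gripper": 10}, {"dp": [0, 0, 0], "angular": [0, 0, 0], "gripper": 10}, {"dp": [0.03, 0, 0], "angular": [0, 0, 0], "gripper": 10}, {"dp": [0.03, 0, 0], "angular": [0, 0, 0], "gripper": 10}, {"dp": [0.02, 0, 0], "angular": [0, 0, 0], "gripper": 10}, {"dp": [0.02, 0, 0], "angular": [0, 0, 0], "gripper": 10}, {"dp": [0, 0, 0], "angular": [0, 0, 0], "gripper": 10}]}}

```text
clock: 12.35
position: [0.5108, 0.1237, 0.0866]
ee_rot: [0.694, -0.129, 0.696, 0.128]
contact_force: [-0.7, -1.4, -0.3]
width: 0.0165
```

```bash
python3 plan.py .511 .1235 .08 20.9 3
```

```text
from [0.5108 0.1237 0.0866] jaw 21.0 turn -0.1 F [-0.7 -1.4 -0.3] w 0.0165 t 12.35
row len mm 2.1901512143378845 deg 0.06126905134619779
dp [0.018, -0.001, 0.0] ang [0.0, -0.001, -0.0]
dp [0.018, -0.001, 0.0] ang [0.0, -0.001, -0.0]
dp [0.018, -0.001, 0.0] ang [0.0, -0.001, -0.0]
```

Request:
{"fn": "arm_command", "kwargs": {"series": [{"dp": [0.03, 0, 0], "angular": [0, 0, 0], "gripper": 10}, {"dp": [0.03, 0, 0], "angular": [0, 0, 0], "gripper": 10}, {"dp": [0.03, 0, 0], "angular": [0, 0, 0], "gripper": 10}, {"dp": [0.03, 0, 0], "angular": [0, 0, 0], "gripper": 10}, {"dp": [0.03, 0, 0], "angular": [0, 0, 0], "gripper": 10}, {"dp": [0.02, 0, 0], "angular": [0, 0, 0], "gripper": 10}, {"dp": [0, 0, 0], "angular": [0, 0, 0], "gripper": 10}, {"dp": [0, 0, 0], "angular": [0, 0, 0], "gripper": 10}]}}

```text
clock: 13.35
position: [0.5109, 0.1237, 0.0647]
ee_rot: [0.694, -0.129, 0.696, 0.128]
contact_force: [-0.0, 0.4, -1.2]
width: 0.0167
```

```bash
python3 plan.py .511 .1235 .06 20.9 3
```

```text
from [0.5109 0.1237 0.0647] jaw 21.0 turn -0.1 F [-0.   0.4 -1.2] w 0.0167 t 13.35
row len mm 1.5545402147993377 deg 0.061432985711606956
dp [0.013, -0.001, 0.0] ang [0.0, -0.001, -0.0]
dp [0.013, -0.001, 0.0] ang [0.0, -0.001, -0.0]
dp [0.013, -0.001, 0.0] ang [0.0, -0.001, -0.0]
```

Request:
{"fn": "arm_command", "kwargs": {"series": [{"dp": [0.012, 0, 0], "angular": [0, 0, 0], "gripper": 10}, {"dp": [0.012, 0, 0], "angular": [0, 0, 0], "gripper": 10}, {"dp": [0, 0, 0], "angular": [0, 0, 0], "gripper": 10}, {"dp": [0, 0, 0], "angular": [0, 0, 0], "gripper": 40}, {"dp": [0, 0, 0], "angular": [0, 0, 0], "gripper": 40}, {"dp": [0, 0, 0], "angular": [0, 0, 0], "gripper": 40}, {"dp": [-0.15, 0, 0], "angular": [0, 0, 0], "gripper": 40}, {"dp": [-0.4, 0, 0], "angular": [0, 0, 0], "gripper": 40}]}}

```text
clock: 14.35
position: [0.5084, 0.1234, 0.1258]
ee_rot: [0.691, -0.128, 0.699, 0.129]
contact_force: [1.4, 0.1, 0.9]
width: 0.0399
```

```bash
python3 plan.py .463 .2475 .15 20.6 6
```

```text
from [0.5084 0.1234 0.1258] jaw 21.0 turn -0.4 F [1.4 0.1 0.9] w 0.0399 t 14.35
row len mm 22.388373031854144 deg 0.12198552362033194
dp [-0.033, 0.184, 0.002] ang [0.001, -0.001, -0.0]
dp [-0.033, 0.184, 0.002] ang [0.001, -0.001, -0.0]
dp [-0.033, 0.184, 0.002] ang [0.001, -0.001, -0.0]
dp [-0.033, 0.184, 0.002] ang [0.001, -0.001, -0.0]
dp [-0.033, 0.184, 0.002] ang [0.001, -0.001, -0.0]
dp [-0.034, 0.184, 0.002] ang [0.001, -0.001, -0.0]
```

Request:
{"fn": "arm_command", "kwargs": {"series": [{"dp": [-0.03, 0.18, 0], "angular": [0, 0, 0], "gripper": 50}, {"dp": [-0.03, 0.18, 0], "angular": [0, 0, 0], "gripper": 50}, {"dp": [-0.03, 0.18, 0], "angular": [0, 0, 0], "gripper": 50}, {"dp": [-0.03, 0.18, 0], "angular": [0, 0, 0], "gripper": 50}, {"dp": [-0.03, 0.18, 0], "angular": [0, 0, 0], "gripper": 50}, {"dp": [-0.03, 0.16, 0], "angular": [0, 0, 0], "gripper": 50}, {"dp": [0, 0, 0], "angular": [0, 0, 0], "gripper": 50}, {"dp": [0, 0, 0], "angular": [0, 0, 0], "gripper": 50}]}}

```text
clock: 15.35
position: [0.4652, 0.2453, 0.1527]
ee_rot: [0.695, -0.129, 0.696, 0.128]
contact_force: [-0.9, 0.5, -0.5]
width: 0.0501
```

```bash
python3 look.py; python3 plan.py .463 .2475 .0575 20.8 6; python3 - <<'E'
from h import *
a=get_image("scene");b=get_image("top")
P,_=world(b);m=(P[...,2]>.08)&(P[...,2]<.098)&(abs(P[...,0]-.511)<.025)&(abs(P[...,1]-.123)<.025);print("knob top",m.sum(),P[m].mean(0))
x=cv2.resize(a["image"][150:230,150:230],None,fx=5,fy=5,interpolation=2);y=cv2.resize(b["image"][150:230,170:250],None,fx=5,fy=5,interpolation=2)
cv2.imwrite("pics/e2.png",np.hstack([x,y]))
E
```

```text
bright [237 181   9   8  57] [240.9 184.5] [0.5539 0.0118 0.048 ] 0.048
[0.4653 0.2452 0.1527] [-0.2  1.1  0.9] 0.05 15.4
from [0.4653 0.2452 0.1527] jaw 20.9 turn -0.1 F [-0.2  1.1  0.9] w 0.05 t 15.4
row len mm 15.87636548939985 deg 0.015289422455220076
dp [0.132, 0.004, -0.002] ang [0.0, -0.0, 0.0]
dp [0.132, 0.004, -0.002] ang [0.0, -0.0, 0.0]
dp [0.132, 0.004, -0.002] ang [0.0, -0.0, 0.0]
dp [0.132, 0.004, -0.002] ang [0.0, -0.0, 0.0]
dp [0.132, 0.004, -0.002] ang [0.0, -0.0, 0.0]
dp [0.132, 0.004, -0.002] ang [0.0, -0.0, 0.0]
knob top 36 [0.51029645 0.12473617 0.08874542]
```

View pics/e2.png

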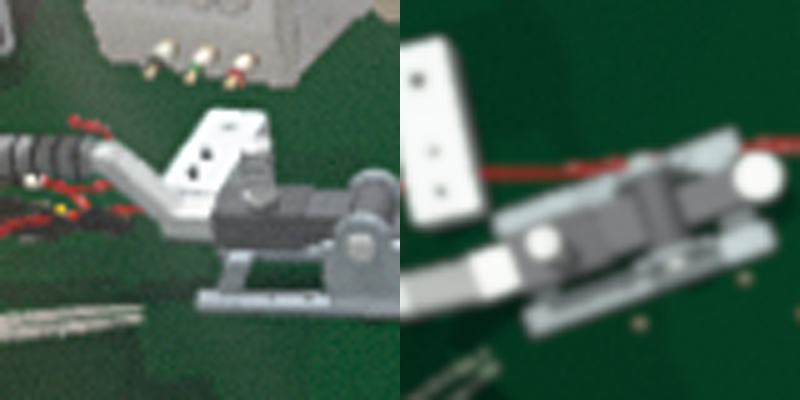

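The pin is right down: its knob top is at 0.0887 m against an expected 0.089 m. In the right half the pin is at (543,242) and the saddle at (758,175). Now I'll grip the handle again to slide the jack.

Request:
{"fn": "arm_command", "kwargs": {"series": [{"dp": [0.13, 0.004, -0.002], "angular": [0, 0, 0], "gripper": 50}, {"dp": [0.13, 0.004, -0.002], "angular": [0, 0, 0], "gripper": 50}, {"dp": [0.13, 0.004, -0.002], "angular": [0, 0, 0], "gripper": 50}, {"dp": [0.13, 0.004, -0.002], "angular": [0, 0, 0], "gripper": 50}, {"dp": [0.13, 0.004, -0.002], "angular": [0, 0, 0], "gripper": 50}, {"dp": [0.1, 0, 0], "angular": [0, 0, 0], "gripper": 50}, {"dp": [0, 0, 0], "angular": [0, 0, 0], "gripper": 10}, {"dp": [0, 0, 0], "angular": [0, 0, 0], "gripper": 10}], "grip_force": 50}}

```text
clock: 16.5
position: [0.4628, 0.2436, 0.0542]
ee_rot: [0.694, -0.127, 0.697, 0.126]
contact_force: [1.4, 1.9, 1.9]
width: 0.0214
```

Request:
{"fn": "arm_command", "kwargs": {"series": [{"dp": [0, 0, 0], "angular": [0, 0, 0], "gripper": 10}, {"dp": [0, 0, 0], "angular": [0, 0, 0], "gripper": 10}, {"dp": [0, 0, 0], "angular": [0, 0, 0], "gripper": 10}, {"dp": [0, 0, 0], "angular": [0, 0, 0], "gripper": 10}, {"dp": [0, 0, 0], "angular": [0, 0, 0], "gripper": 10}, {"dp": [0, 0, 0], "angular": [0, 0, 0], "gripper": 10}, {"dp": [0, 0, 0], "angular": [0, 0, 0], "gripper": 10}, {"dp": [0, 0, 0], "angular": [0, 0, 0], "gripper": 10}]}}

```text
clock: 17.5
position: [0.4631, 0.2436, 0.0545]
ee_rot: [0.694, -0.128, 0.697, 0.126]
contact_force: [0.5, 0.8, -3.6]
width: 0.0215
```

```bash
cat > boss.py <<'E'
from plan import *
def boss(t):
    im=t["image"];P,_=world(t)
    m=((im.min(-1)>190)&(abs(P[...,0]-.595)<.03)&(abs(P[...,1]+.16)<.03)&(P[...,2]>.055)&(P[...,2]<.08)).astype(np.uint8)
    k,l,st,c=cv2.connectedComponentsWithStats(m);i=1+np.argmax(st[1:,4]);return ray(t,*c[i],.066),st[i]
def corners(t):
    P,_=world(t);m=(P[...,2]>.054)&(P[...,2]<.063)&(P[...,0]>.44)&(P[...,0]<.70)&(P[...,1]<-.10)&(P[...,1]>-.24)
    r=cv2.minAreaRect(P[m][:,:2].astype(np.float32));return r
E
python3 - <<'E'
from boss import *
t=get_image("top");b,st=boss(t);print(b,st,corners(t))
s=get_state();p=np.array(s["position"]);d=b-[.5539,.0118,0];d[2]=0;print("move",d)
plan(*(p+d*.75),20.9,n=16)
E
python3 look.py
```

```text
[ 0.59686426 -0.15901331  0.066     ] [298 165   9   9  68] ((0.5645796060562134, -0.17331087589263916), (0.19626174867153168, 0.04272254928946495), 19.117101669311523)
move [ 0.04296426 -0.17081331  0.        ]
from [0.4631 0.2436 0.0545] jaw 20.7 turn 0.2 F [ 0.7  0.4 -4. ] w 0.0214 t 17.55
row len mm 8.256271631396343 deg 0.018961081061520047
dp [0.0, -0.068, -0.008] ang [-0.0, -0.0, 0.0]
dp [0.0, -0.068, -0.008] ang [-0.0, -0.0, 0.0]
dp [0.0, -0.068, -0.008] ang [-0.0, -0.0, 0.0]
dp [0.0, -0.068, -0.008] ang [-0.0, -0.0, 0.0]
dp [0.0, -0.068, -0.008] ang [-0.0, -0.0, 0.0]
dp [0.0, -0.068, -0.008] ang [-0.0, -0.0, 0.0]
dp [0.0, -0.068, -0.008] ang [-0.0, -0.0, 0.0]
dp [0.0, -0.068, -0.008] ang [-0.0, -0.0, 0.0]
dp [0.0, -0.068, -0.008] ang [-0.0, -0.0, 0.0]
dp [0.0, -0.068, -0.008] ang [-0.0, -0.0, 0.0]
dp [0.0, -0.068, -0.008] ang [-0.0, -0.0, 0.0]
dp [0.0, -0.068, -0.008] ang [-0.0, -0.0, 0.0]
dp [0.0, -0.068, -0.008] ang [-0.0, -0.0, 0.0]
dp [0.0, -0.068, -0.008] ang [-0.0, -0.0, 0.0]
dp [0.0, -0.068, -0.008] ang [-0.0, -0.0, 0.0]
dp [0.0, -0.068, -0.008] ang [-0.0, -0.0, 0.0]
bright [237 181   9   8  58] [240.9 184.5] [0.5539 0.0118 0.048 ] 0.048
[0.4631 0.2437 0.0545] [-0.1  0.3 -3.4] 0.0212 17.6
```

Request:
{"fn": "arm_command", "kwargs": {"series": [{"dp": [0, -0.03, -0.004], "angular": [0, 0, 0], "gripper": 10}, {"dp": [0, -0.06, -0.008], "angular": [0, 0, 0], "gripper": 10}, {"dp": [0, -0.07, -0.008], "angular": [0, 0, 0], "gripper": 10}, {"dp": [0, -0.07, -0.008], "angular": [0, 0, 0], "gripper": 10}, {"dp": [0, -0.07, -0.008], "angular": [0, 0, 0], "gripper": 10}, {"dp": [0, -0.07, -0.008], "angular": [0, 0, 0], "gripper": 10}, {"dp": [0, -0.05, -0.008], "angular": [0, 0, 0], "gripper": 10}, {"dp": [0, 0, 0], "angular": [0, 0, 0], "gripper": 10}]}}

```text
clock: 18.6
position: [0.4746, 0.1926, 0.0548]
ee_rot: [0.694, -0.125, 0.697, 0.127]
contact_force: [-0.2, 2.7, -2.6]
width: 0.0215
```

```bash
cat > jack.py <<'E'
from boss import *
t=get_image("top");P,_=world(t);im=t["image"]
m=((im.min(-1)>190)&(P[...,2]>.038)&(P[...,2]<.06)&(P[...,1]<.05)&(P[...,1]>-.17)&(P[...,0]>.50)&(P[...,0]<.65)).astype(np.uint8)
k,l,st,c=cv2.connectedComponentsWithStats(m)
for i in range(1,k):
    if st[i,4]>25: print("saddle?",st[i],ray(t,*c[i],.048).round(4))
print("boss",boss(t));
m=((im.min(-1)>170)&(P[...,2]>.075)&(P[...,2]<.1)&(P[...,1]<.15)&(P[...,1]>-.1)&(P[...,0]>.48)&(P[...,0]<.62)).astype(np.uint8)
k,l,st,c=cv2.connectedComponentsWithStats(m)
for i in range(1,k):
    if st[i,4]>12: print("knob?",st[i],ray(t,*c[i],.089).round(4),P[l==i][:,2].max().round(4))
s=get_state();print(np.array(s["position"]).round(4),np.array(s["contact_force"]).round(1),s["clock"])
E
python3 jack.py
```

```text
saddle? [255 177   9   9  63] [ 0.5644 -0.0396  0.048 ]
boss (array([ 0.59710412, -0.15884853,  0.066     ]), array([298, 165,   9,   9,  66], dtype=int32))
knob? [214 191   7   7  35] [0.521  0.0726 0.089 ] 0.0941
knob? [189 202   6   7  28] [0.4911 0.1427 0.089 ] 0.0864
[0.4746 0.1927 0.0548] [ 0.3  0.4 -2.9] 18.65
```

Request:
{"fn": "arm_command", "kwargs": {"series": [{"dp": [0, -0.03, -0.004], "angular": [0, 0, 0], "gripper": 10}, {"dp": [0, -0.07, -0.007], "angular": [0, 0, 0], "gripper": 10}, {"dp": [0, -0.08, -0.008], "angular": [0, 0, 0], "gripper": 10}, {"dp": [0, -0.1, -0.01], "angular": [0, 0, 0], "gripper": 10}, {"dp": [0, -0.1, -0.01], "angular": [0, 0, 0], "gripper": 10}, {"dp": [0, -0.1, -0.01], "angular": [0, 0, 0], "gripper": 10}, {"dp": [0, -0.06, -0.006], "angular": [0, 0, 0], "gripper": 10}, {"dp": [0, 0, 0], "angular": [0, 0, 0], "gripper": 10}]}}

```text
clock: 19.65
position: [0.4915, 0.1262, 0.0546]
ee_rot: [0.694, -0.125, 0.698, 0.127]
contact_force: [-0.5, 3.1, -2.7]
width: 0.0214
```

```bash
python3 jack.py
```

```text
saddle? [279 172   9   8  59] [ 0.5811 -0.1066  0.048 ]
saddle? [227 190   9  10  61] [0.5246 0.0388 0.048 ]
boss (array([ 0.59686426, -0.15901331,  0.066     ]), array([298, 165,   9,   9,  68], dtype=int32))
knob? [239 186   7   6  35] [0.5375 0.0068 0.089 ] 0.0928
knob? [210 197   9   6  38] [0.5079 0.0809 0.089 ] 0.0878
[0.4915 0.1263 0.0546] [ 0.4 -0.  -2.8] 19.7
```

Request:
{"fn": "arm_command", "kwargs": {"series": [{"dp": [0, -0.05, -0.005], "angular": [0, 0, 0], "gripper": 10}, {"dp": [0, -0.08, -0.005], "angular": [0, 0, 0], "gripper": 10}, {"dp": [0, -0.08, -0.005], "angular": [0, 0, 0], "gripper": 10}, {"dp": [0, -0.08, -0.005], "angular": [0, 0, 0], "gripper": 10}, {"dp": [0, -0.08, -0.005], "angular": [0, 0, 0], "gripper": 10}, {"dp": [0, -0.05, -0.005], "angular": [0, 0, 0], "gripper": 10}, {"dp": [0, 0, 0], "angular": [0, 0, 0], "gripper": 10}, {"dp": [0, 0, 0], "angular": [0, 0, 0], "gripper": 10}]}}

```text
clock: 20.7
position: [0.506, 0.0759, 0.0545]
ee_rot: [0.693, -0.125, 0.698, 0.128]
contact_force: [-1.5, 3.9, -0.3]
width: 0.0214
```

```bash
python3 jack.py; python3 plan.py .5073 .0738 .0546 20.7 2; python3 - <<'E'
from h import *
a=get_image("scene");b=get_image("top")
x=cv2.resize(a["image"][150:250,220:320],None,fx=4,fy=4,interpolation=2);y=cv2.resize(b["image"][130:230,220:320],None,fx=4,fy=4,interpolation=2)
cv2.imwrite("pics/f1.png",np.hstack([x,y]))
E
```

```text
saddle? [244 185  10  10  70] [ 0.5392 -0.0098  0.048 ]
boss (array([ 0.59659628, -0.15904937,  0.066     ]), array([298, 165,   9,   9,  70], dtype=int32))
knob? [258 181   7   6  34] [ 0.5521 -0.0447  0.089 ] 0.0934
knob? [231 192   7   6  32] [0.5214 0.0286 0.089 ] 0.0873
[0.506  0.0759 0.0545] [-0.3  3.6 -0.5] 20.75
from [0.506  0.0759 0.0545] jaw 20.6 turn 0.1 F [-0.3  3.6 -0.5] w 0.0215 t 20.75
row len mm 1.2507422517012659 deg 0.2210522025452664
dp [-0.001, -0.01, 0.002] ang [-0.0, -0.002, -0.002]
dp [-0.001, -0.01, 0.002] ang [-0.0, -0.002, -0.002]
```

View pics/f1.png

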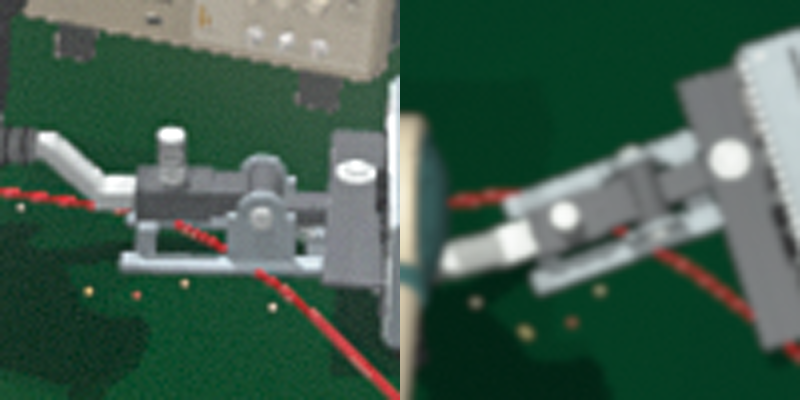

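The saddle should now be at about (0.5957, -0.158), within 2 mm of the boss at (0.5967, -0.159). In the right half the boss is at (729,160), the jack arm runs under the ledge, and the case hasn't moved. Next I'll let go, close the fingers and press from above.

Request:
{"fn": "arm_command", "kwargs": {"series": [{"dp": [0, 0, 0], "angular": [0, 0, 0], "gripper": 45}, {"dp": [0, 0, 0], "angular": [0, 0, 0], "gripper": 45}, {"dp": [0, 0, 0], "angular": [0, 0, 0], "gripper": 45}, {"dp": [-0.1, 0, 0], "angular": [0, 0, 0], "gripper": 45}, {"dp": [-0.2, 0, 0], "angular": [0, 0, 0], "gripper": 45}, {"dp": [-0.2, 0, 0], "angular": [0, 0, 0], "gripper": 45}, {"dp": [-0.05, 0, 0], "angular": [0, 0, 0], "gripper": 0}, {"dp": [0, 0, 0], "angular": [0, 0, 0], "gripper": 0}]}}

```text
clock: 21.85
position: [0.5077, 0.0742, 0.1249]
ee_rot: [0.694, -0.127, 0.697, 0.127]
contact_force: [0.1, -0.2, -1.5]
width: 0.0087
```

Request:
{"fn": "arm_command", "kwargs": {"series": [{"dp": [0, 0, 0], "angular": [0, 0, 0], "gripper": 0}, {"dp": [0, 0, 0], "angular": [0, 0, 0], "gripper": 0}, {"dp": [0, 0, 0], "angular": [0, 0, 0], "gripper": 0}, {"dp": [0, 0, 0], "angular": [0, 0, 0], "gripper": 0}, {"dp": [0, 0, 0], "angular": [0, 0, 0], "gripper": 0}, {"dp": [0, 0, 0], "angular": [0, 0, 0], "gripper": 0}, {"dp": [0, 0, 0], "angular": [0, 0, 0], "gripper": 0}, {"dp": [0, 0, 0], "angular": [0, 0, 0], "gripper": 0}]}}

```text
clock: 22.85
position: [0.506, 0.0741, 0.1223]
ee_rot: [0.692, -0.127, 0.699, 0.127]
contact_force: [-0.2, 0.2, 0.5]
width: 0.0001
```

```bash
python3 jack.py;  python3 plan.py .505 .0785 .09 20.7 4
```

```text
saddle? [244 185  10  10  71] [ 0.5386 -0.0093  0.048 ]
boss (array([ 0.59659628, -0.15904937,  0.066     ]), array([298, 165,   9,   9,  70], dtype=int32))
knob? [258 181   7   6  33] [ 0.5522 -0.0449  0.089 ] 0.0916
knob? [229 191   8   7  42] [0.5214 0.0315 0.089 ] 0.0891
[0.506  0.0741 0.1223] [-0.1  0.4  1.2] 22.9
from [0.506  0.0741 0.1223] jaw 20.7 turn 0.0 F [-0.1  0.4  1.2] w -0.0001 t 22.9
row len mm 8.159472891584416 deg 0.12911328579006978
dp [0.067, 0.009, 0.002] ang [-0.0, -0.001, -0.0]
dp [0.067, 0.009, 0.002] ang [-0.0, -0.001, -0.0]
dp [0.067, 0.009, 0.002] ang [-0.0, -0.001, -0.0]
dp [0.067, 0.009, 0.001] ang [-0.0, -0.001, -0.0]
```

Request:
{"fn": "arm_command", "kwargs": {"series": [{"dp": [0.067, 0.009, 0.002], "angular": [0, 0, 0], "gripper": 0}, {"dp": [0.067, 0.009, 0.002], "angular": [0, 0, 0], "gripper": 0}, {"dp": [0.067, 0.009, 0.002], "angular": [0, 0, 0], "gripper": 0}, {"dp": [0.067, 0.009, 0.002], "angular": [0, 0, 0], "gripper": 0}, {"dp": [0.03, 0, 0], "angular": [0, 0, 0], "gripper": 0}, {"dp": [0.03, 0, 0], "angular": [0, 0, 0], "gripper": 0}, {"dp": [0.03, 0, 0], "angular": [0, 0, 0], "gripper": 0}, {"dp": [0.03, 0, 0], "angular": [0, 0, 0], "gripper": 0}], "grip_force": 30}}

```text
clock: 23.9
position: [0.5044, 0.0806, 0.0732]
ee_rot: [0.692, -0.125, 0.699, 0.128]
contact_force: [-0.6, 3.2, 2.5]
width: -0.0003
```

```bash
python3 jack.py;  python3 plan.py .5032 .0835 .04 20.7 8
```

```text
saddle? [237 186  17   9  79] [ 0.5367 -0.005   0.048 ]
boss (array([ 0.59659628, -0.15904937,  0.066     ]), array([298, 165,   9,   9,  70], dtype=int32))
knob? [257 181   6   7  34] [ 0.5506 -0.0417  0.089 ] 0.0885
[0.5043 0.0806 0.0728] [-0.2  2.9  3.6] 23.95
from [0.5043 0.0806 0.0728] jaw 20.6 turn 0.1 F [-0.2  2.9  3.6] w -0.0001 t 23.95
row len mm 4.114667291479959 deg 0.0736386413384338
dp [0.034, 0.003, 0.0] ang [-0.0, -0.001, -0.0]
dp [0.034, 0.003, 0.0] ang [-0.0, -0.001, -0.0]
dp [0.034, 0.003, 0.0] ang [-0.0, -0.001, -0.0]
dp [0.034, 0.003, 0.0] ang [-0.0, -0.001, -0.0]
dp [0.034, 0.003, 0.0] ang [-0.0, -0.001, -0.0]
dp [0.034, 0.003, 0.0] ang [-0.0, -0.001, -0.0]
dp [0.034, 0.003, 0.0] ang [-0.0, -0.001, -0.0]
dp [0.034, 0.003, 0.0] ang [-0.0, -0.001, -0.0]
```

Request:
{"fn": "arm_command", "kwargs": {"series": [{"dp": [0.04, 0.006, 0], "angular": [0, 0, 0], "gripper": 0}, {"dp": [0.04, 0.006, 0], "angular": [0, 0, 0], "gripper": 0}, {"dp": [0.04, 0.006, 0], "angular": [0, 0, 0], "gripper": 0}, {"dp": [0.04, 0.006, 0], "angular": [0, 0, 0], "gripper": 0}, {"dp": [0.04, 0.003, 0], "angular": [0, 0, 0], "gripper": 0}, {"dp": [0.04, 0.003, 0], "angular": [0, 0, 0], "gripper": 0}, {"dp": [0.04, 0, 0], "angular": [0, 0, 0], "gripper": 0}, {"dp": [0.04, 0, 0], "angular": [0, 0, 0], "gripper": 0}]}}

```text
clock: 24.95
position: [0.5037, 0.083, 0.0409]
ee_rot: [0.694, -0.127, 0.697, 0.127]
contact_force: [-3.0, 2.8, 10.6]
width: -0.0001
```

```bash
python3 jack.py;  python3 plan.py .5032 .0835 .04 20.7 2
```

```text
saddle? [229 193  10   6  35] [0.5217 0.0322 0.048 ]
boss (array([ 0.59698905, -0.15778625,  0.066     ]), array([297, 165,  10,   9,  63], dtype=int32))
[0.5036 0.0829 0.0405] [-1.7  2.1 10.5] 25.0
from [0.5036 0.0829 0.0405] jaw 20.7 turn 0.0 F [-1.7  2.1 10.5] w -0.0001 t 25.0
row len mm 0.4250496815214301 deg 0.137097169651308
dp [0.002, 0.003, -0.001] ang [-0.0, -0.001, -0.0]
dp [0.002, 0.003, -0.001] ang [-0.0, -0.001, -0.0]
```

Request:
{"fn": "arm_command", "kwargs": {"series": [{"dp": [0.03, 0, 0], "angular": [0, 0, 0], "gripper": 0}, {"dp": [0.03, 0, 0], "angular": [0, 0, 0], "gripper": 0}, {"dp": [0.03, 0, 0], "angular": [0, 0, 0], "gripper": 0}, {"dp": [0.03, 0, 0], "angular": [0, 0, 0], "gripper": 0}, {"dp": [0.03, 0, 0], "angular": [0, 0, 0], "gripper": 0}, {"dp": [0.03, 0, 0], "angular": [0, 0, 0], "gripper": 0}, {"dp": [0.03, 0, 0], "angular": [0, 0, 0], "gripper": 0}, {"dp": [0.03, 0, 0], "angular": [0, 0, 0], "gripper": 0}]}}

```text
clock: 26.0
position: [0.5035, 0.0852, 0.0364]
ee_rot: [0.697, -0.127, 0.694, 0.127]
contact_force: [-9.1, 2.4, 32.7]
width: -0.0001
```

```bash
python3 jack.py; python3 - <<'E'
from h import *
a=get_image("scene");b=get_image("top")
for n,d,d0 in(("top",b,"top0.npz"),("scene",a,"scene0.npz")):
    for q in (dict(np.load(d0)),d):
        P,_=world(q);m=(P[...,2]>.09)&(P[...,2]<.13)&(P[...,0]>.45)&(P[...,0]<.72)&(P[...,1]<-.16)&(P[...,1]>-.40)
        w=P[m];e=(w[:,:2]-[.5946,-.2668])@[.316,-.949];ok=(abs(e)<.078);A=np.c_[e[ok],np.ones(ok.sum())];z=w[ok,2]
        for _ in range(3):
            f=np.linalg.lstsq(A,z,rcond=None)[0];k=abs(A@f-z)<.005;A,z=A[k],z[k]
        print(n,"case top slope",f[0].round(4),"z mid",f[1].round(4),"front",(f[1]-.065*f[0]).round(4),"rear",(f[1]+.065*f[0]).round(4))
x=cv2.resize(a["image"][150:250,220:320],None,fx=4,fy=4,interpolation=2);y=cv2.resize(b["image"][130:230,220:320],None,fx=4,fy=4,interpolation=2)
cv2.imwrite("pics/g1.png",np.hstack([x,y]))
E
```

```text
saddle? [229 194   7   6  26] [0.5194 0.0369 0.048 ]
boss (array([ 0.59758469, -0.158487  ,  0.066     ]), array([298, 165,   9,   9,  62], dtype=int32))
[0.5035 0.0851 0.0365] [-8.9  2.4 31.8] 26.05
top case top slope 0.0025 z mid 0.1044 front 0.1042 rear 0.1046
top case top slope -0.0696 z mid 0.1096 front 0.1141 rear 0.1051
scene case top slope 0.0026 z mid 0.1023 front 0.1021 rear 0.1024
scene case top slope -0.0689 z mid 0.1075 front 0.1119 rear 0.103
```

View pics/g1.png

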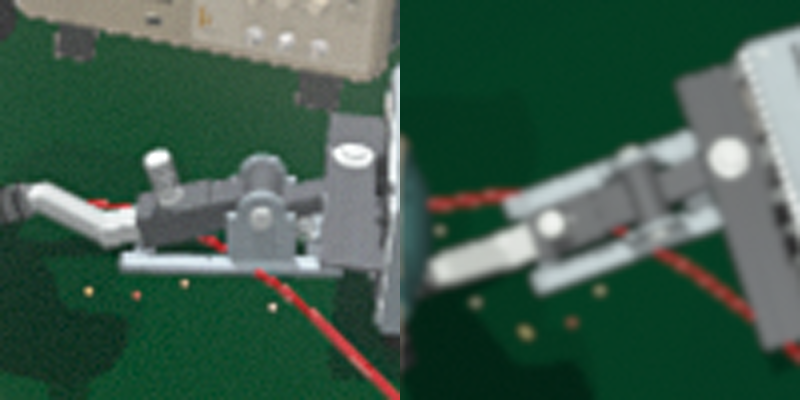

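The front feet are up about 9–10 mm and the rear feet are down. The handle is at its stop, the pin is seated, and the case stands on the saddle. The press is stronger than it needs to be at 32 N, so I'll ease it.

Request:
{"fn": "arm_command", "kwargs": {"series": [{"dp": [0.025, 0, 0], "angular": [0, 0, 0], "gripper": 0}, {"dp": [0.022, 0, 0], "angular": [0, 0, 0], "gripper": 0}, {"dp": [0.02, 0, 0], "angular": [0, 0, 0], "gripper": 0}, {"dp": [0.02, 0, 0], "angular": [0, 0, 0], "gripper": 0}, {"dp": [0.02, 0, 0], "angular": [0, 0, 0], "gripper": 0}, {"dp": [0.02, 0, 0], "angular": [0, 0, 0], "gripper": 0}, {"dp": [0.02, 0, 0], "angular": [0, 0, 0], "gripper": 0}, {"dp": [0.02, 0, 0], "angular": [0, 0, 0], "gripper": 0}]}}

```text
clock: 27.15
position: [0.5032, 0.0851, 0.0372]
ee_rot: [0.7, -0.129, 0.69, 0.127]
contact_force: [-6.0, 3.2, 23.3]
width: 0.0002
```

```bash
cat > chk.py <<'E'
from jack import *
P,_=world(t);m=(P[...,2]>.09)&(P[...,2]<.13)&(P[...,0]>.45)&(P[...,0]<.72)&(P[...,1]<-.16)&(P[...,1]>-.40)
w=P[m];e=(w[:,:2]-[.5946,-.2668])@[.316,-.949];ok=(abs(e)<.078);f=np.polyfit(e[ok],w[ok,2],1);print("slope",f)
h=P[(P[...,2]>.07)&(P[...,2]<.1)&(abs(P[...,0]-.548)<.015)&(abs(P[...,1]+.035)<.015)];print("knob",len(h),h.mean(0),h[:,2].max())
E
python3 chk.py; sleep 1; python3 chk.py
```

```text
saddle? [229 193   8   7  30] [0.5198 0.0359 0.048 ]
boss (array([ 0.59735322, -0.15820649,  0.066     ]), array([297, 165,  10,   9,  61], dtype=int32))
[0.5032 0.0851 0.0372] [-5.8  2.3 23. ] 27.2
slope [-0.06645044  0.1095114 ]
knob 27 [ 0.54810745 -0.03760993  0.07230696] 0.076283720761671
saddle? [229 194   7   6  29] [0.5198 0.0365 0.048 ]
boss (array([ 0.5973027 , -0.15799457,  0.066     ]), array([297, 165,  10,   9,  59], dtype=int32))
[0.5032 0.0851 0.0372] [-7.3  2.3 22.7] 27.25
slope [-0.06664039  0.10945413]
knob 25 [ 0.54958061 -0.03731351  0.07181106] 0.07381877181282503
```

```bash
python3 -c "
from rig import *
print(sign_off());s=get_state();print(s['position'],s['contact_force'])"
```

```text
the job is handed in; nothing more can be done
None
the job is handed in; nothing more can be done
```

I finished every step and handed the job in at about 27 s of the 64 s allowed. The rig reports no verdict, so these results come from my own camera and force checks.

**What I did:**
1. **Handle and pin:** I pushed the handle fully home; the pin hole then showed dark, meaning it lined up. I dropped the lock pin in until its flange sat on the socket, with the knob top at 0.0887 m (0.089 m expected).
2. **Moving the jack:** I slid it by its grip until the saddle was about 1.5 mm from the lift point. The boss stayed put to within a millimetre.
3. **Lifting:** I pressed the handle down to its stop with closed fingers and held it there.

**Last checks:**
- **Press:** about 23 N on the handle, eased from 32 N. The knob height of about 0.072 m fits the rocker at its 0.26 rad stop with the pin still seated.
- **Feet:** the case tilts about 0.067 rad, which puts the front feet about 9–10 mm up and the rear feet within about 1 mm of the bench.
- **Lift point:** the boss moved only about 1 mm during the lift.

**What I couldn't measure directly:**
- **Saddle position:** the ledge hides the saddle, so I worked out its position from the pin knob and the distance the tool moved.
- **Contact forces:** I did not measure the load between saddle and case, or whether the arm was clear of the case.
- **Sideways force:** 6–7 N of sideways force remained on the fingers.

No check failed or disagreed. I used one more picture than planned: 9 instead of 8.

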